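# Refit the volume knob of the desk radio

## Robot

A 6-joint arm with a two-finger parallel gripper is mounted at the origin on a cart in front of the work surface, level with it; the furniture and walls round the work are solid. World frame = base frame: x ahead of the robot, y to its left, z up, the work surface at z = 0. Lengths are in m, angles in degrees, forces in N, time in s.
With the tool pointing down it reaches from about 0.35 to 0.875 m from the base axis. Payload 4.2 kg.
Tool frame: the origin (TCP) lies at the very end of the fingers, on their centre line; the grasp point (between the pads) lies 19 mm behind it; z points along the fingers, y is the direction in which the jaws open and shut (so a half turn about z gives the same grasp; the last joint's range is limited). The gripper opens to 85 mm and grips with 20 to 120 N. Pads are 22 mm wide; open, the fingers measure 114 mm over their backs; the gripper's body (76 mm by 85 mm) begins 54 mm behind the grasp point. The pads swing forward as they close: fully open they stand 13 mm farther back than shut.
Start: joints at [91.421, 22.042, 0.453, 0, -68.411, -14.817], TCP at [0.145, 0.608, 0.231] pointing down, gripper open.
Joint ranges: [-179.83, 179.83], [-69.29, 118.12], [-61.27, 80.66], [-181.25, 117.63], [-171.15, -9.14], [-177.46, 177.46]. Speed limits (degrees/s): [159.86, 159.86, 180, 180, 180, 180].

## Interface

Orientations are given as [roll, pitch, yaw] about the fixed x, y, z axes, in that order (R = Rz(yaw) Ry(pitch) Rx(roll)).
In Python, from cell import manip gives the robot as it stands.
- The arm moves only by the tool jog_arm, never from a script. Its argument "steps" is text: rows parted by semicolons, each of 5 numbers parted by spaces: the opening, from 0 (shut) to 1 (fully open), then the shift along the tool's x, y, z in units of 30 mm (1.0 is 30 mm), then the turn about the tool's z in units of 10 degrees (1.0 is 10 degrees). A call has exactly 8 rows; each row shifts and turns the pose as measured when the row begins, along the tool's axes as they then stand; what a row does not reach is not made up. A row lasts 1/8 s, in which the tool goes at most 62.5 mm and 10.7 degrees, less where a joint would pass 70% of its speed; a pose out of reach is approached as far as the arm can. A call is refused whole if a number of a shift passes 1 or a number of a turn 1, either way. A call with a gripper value outside its range is refused whole. The fingers move at their own pace and stop on an object; "force" is the grip in N (left out, the last holds). Time passes only in rows, so rows that do not move let the fingers close, or fill a call up. It gives the time, the measured TCP pose, the force and the opening at its end, in the units of the state.
- manip.get_state(): the state, without advancing time (a new reading comes with each control period).
- manip.read_camera(name): name is "scene" or "top" or "wrist"; returns a dict with "pixels" (400x640x3 uint8, blue, green, red), "intrinsics" (3x3 intrinsics, pixels), "dist_coeffs" ([k1, k2, p1, p2, k3] as OpenCV has them; the pictures are not rectified), "cam_to_world" (4x4, takes a point from camera to world coordinates); the wrist camera has in their place "tool_from_camera" (4x4, takes a point from camera to tool coordinates, whose origin is the TCP and whose axes are the flange's). Camera axes: x right, y down, z forward; pixel columns grow to the right and rows downward; lengths in m; the calibration is good to about 2 mm. A picture is of the moment at which its call begins: read the wrist's pose just before it. There is no depth.
- manip.finish_job(): hands the job in, once; it reports no verdict.
The state is a dict: "t": time; "joints": joint angles; "qvel": joint speeds; "tau": joint torques, N m; "eef_pos": TCP position; "tool_rot": TCP orientation; "wrist_force": force on the tool from outside, world axes, zero at the start; "torque": the same for the moment, N m; "finger_gap": finger opening in m.
Only numpy, scipy, OpenCV 4.12 (cv2) and the standard library are available. Lean on these libraries where they do the work, as an engineer would, in place of code of your own. Each camera call takes 0.05 s, during which the arm holds its last target. There are 200 camera calls.

## Task

The volume knob has come off the desk radio and lies on the desk. Swing the stiff-armed magnifier aside, to either side, until no part of its lens hangs over the radio and it stays there; then turn the knob so that its pointer faces the front of the radio, push it fully home on the radio's D-shaped shaft and press knob and shaft in. Finish while still holding the knob pressed in, with the magnifier left aside and the eraser, stapler, highlighter and correction bottle left where they are.

Things in the scene. Friction and masses are not known exactly. Their poses are not given: they have to be found in the camera images.
- radio: Desk radio, grey box 110 (x) x 144 (y) x 55 mm high, fixed on the desk; origin at the centre of its underside. Front (-x side): blank dark window. Top: the volume shaft at its centre, four dark keys on the +y side, speaker slots on the -y side, and near the front edge a light mark that shows where the knob's pointer must face.
- shaft_top (a point): Centre of the upright steel shaft's top end, on its axis; 24 mm above the radio's top (79 mm above the desk) when not pressed. Diameter 12 mm, with one flat along its length, 2.5 mm from the axis on the radio's front (-x) side: D-shaped from above; top edge chamfered. It does not turn. Knob fully home: knob underside 16 mm below this point.
- volume_shaft (a joint): How far the shaft is pressed down into the radio (m): 0 released, 0.006 fully in. A spring pushes it up: about 4 N starts it moving, 8.4 N takes it fully in; it comes up again when let go.
- knob: Loose black push-on knob, 35 to 70 g, upright on the desk; origin at the centre of its underside. Round skirt 42 mm diameter, 18.5 mm high; on it a grip bar along x, 12 mm wide with parallel sides for 36 mm, from 18.5 to 40 mm height. At -x the bar narrows to a pointer (tip at x = -27 mm, white line on top).
- knob_bore (a point): Mouth of the knob's blind bore, at the centre of its underside (same frame as the knob). Bore upright, 16 mm deep, D-shaped: 14 mm diameter, its flat 3.5 mm from the axis on the pointer (-x) side. It goes on the shaft only with the knob's yaw equal to the radio's, within about 0.15 rad, pointer to the radio's front.
- magnifier_arm (a joint): Swing of the magnifier's arm about its upright post, in rad: 0 when the arm points from the post to the radio's front across the shaft, positive counter-clockwise seen from above (the lens then goes to the radio's -y side), stops at -1.5 and 1.5. Stiff with friction (0.25 N m, about 1.2 N at the handle): it stays where it is left.
- magnifier_hinge (a point): Point on the vertical hinge axis of the magnifier's arm, at the arm's height (130 mm). The post stands 160 mm behind (+x of) the radio's shaft on a round base of 100 mm diameter, fixed to the desk; the axes of this point turn with the arm, the arm runs along its -x.
- lens_center (a point): Centre of the magnifier's round horizontal lens, 76 mm outside diameter, 7 mm thick, 160 mm from the hinge axis and 130 mm above the desk.
- lens_handle (a point): Centre of the grip part of the upright round handle peg beyond the lens, 14 mm diameter, 212 mm from the hinge axis; this point is 160 mm above the desk, the peg's top is 12 mm higher and it is free down to 25 mm lower.
- eraser: Bystander: eraser, 19x43x12 mm, lying on the desk; origin at the centre of its underside.
- stapler: Bystander: red and black stapler, 36x141x47 mm; origin at the centre of its underside, long along its y.
- highlighter: Bystander: flat yellow highlighter, 25x109x15 mm, lying; origin at the centre of its underside, long along its y.
- correction_bottle: Bystander: small white and green bottle, 30 mm diameter, 74 mm high, standing; origin at the centre of its underside.
Not all that is in view belongs to the job. Of the things that look like the knob, take the one that is farthest from the robot's base at the start.

How it is judged:
By the outcome, as a careful person would: the job done as asked, in the order asked, and still so for the second after the job is handed in, while the arm keeps its last pose, push and grip.
It also fails if it takes over 54 s, if anything falls off the work surface, if the arm or the gripper's body presses on something with over 40 N, if the wrist force passes 120 N, or if a joint passes its speed limit or range.

## Working session

There is one attempt and no reset: what is moved stays moved. The work goes in short steps, Python scripts to look and compute and a tool call to move; the robot and the scene stay as the last step left them, time stands still between calls to the robot, and variables do not carry over. Pictures are saved under pics/ and viewed, about 8 in all and at most 12, crops included, and the job is handed in when it is done.

Besides the shell and the picture viewer there is one more tool, called after ">>>" in YAML: its name, and indented under it one key for each argument. jog_arm: Moves the arm, as the interface text tells. Its arguments: {"type":"object","properties":{"steps":{"type":"string"},"force":{"type":"number"}},"required":["steps"]}

```bash
ls; mkdir -p pics; python3 - <<'E'
from cell import manip
import cv2,numpy as np
for n in ["scene","top"]:
    c=manip.read_camera(n); cv2.imwrite(f"pics/{n}0.png",c["pixels"]); np.savez(f"{n}0.npz",**c)
    print(n,c["intrinsics"],c["dist_coeffs"],np.round(c["cam_to_world"],3))
s=manip.get_state();print(s)
E
```

```text
pics
scene [[476.42799613   0.         318.50087234]
 [  0.         476.42799613 201.25104217]
 [  0.           0.           1.        ]] [-0.0087633  0.         0.         0.         0.       ] [[ 0.817 -0.341  0.464 -0.146]
 [-0.576 -0.482  0.66  -0.989]
 [-0.002 -0.807 -0.591  0.966]
 [ 0.     0.     0.     1.   ]]
top [[490.23365176   0.         319.62825295]
 [  0.         490.23365176 208.83291201]
 [  0.           0.           1.        ]] [-0.07771968  0.          0.          0.          0.        ] [[ 0.013 -0.986  0.165  0.333]
 [-1.    -0.016 -0.018 -0.025]
 [ 0.021 -0.165 -0.986  1.441]
 [ 0.     0.     0.     1.   ]]
{'t': 0.1, 'joints': array([ 9.14235411e+01,  2.20857782e+01,  3.86591337e-01, -2.41136671e-02,
       -6.84133496e+01, -1.48149654e+01]), 'qvel': array([-0.00468905, -0.20775874,  0.21654912,  0.04339648, -0.08103354,
       -0.03801063]), 'tau': array([-7.17225430e-04, -3.93325818e+01,  1.88926631e+01,  4.19798031e+00,
       -2.62511297e-03,  6.45563560e-06]), 'eef_pos': array([0.14463653, 0.6074806 , 0.23033325]), 'tool_rot': array([ 1.79885474e+02, -7.11569357e-03, -1.34003109e+01]), 'wrist_force': array([-0.23168309,  0.73968549, -0.52016881]), 'torque': array([-0.01883108, -0.01824541,  0.01915042]), 'finger_gap': 0.08539491444435773}
```

View pics/top0.png

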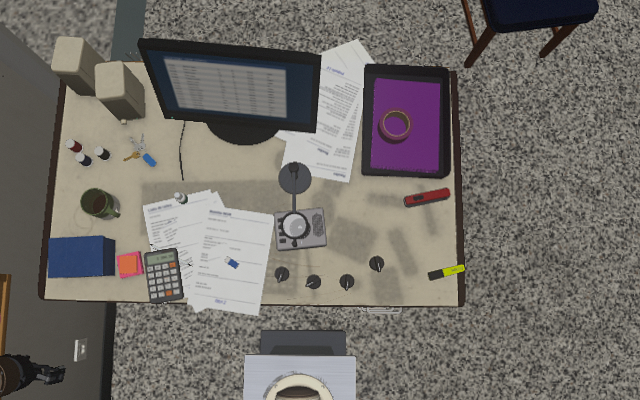

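View pics/scene0.png

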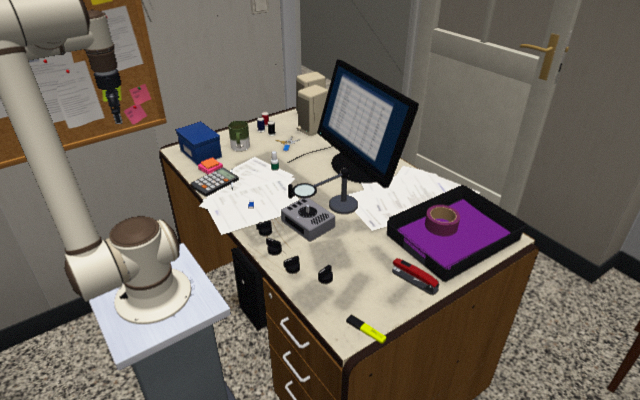

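The top view shows the radio at (300,228), with the lens over it at (295,225) and the post at (295,178). Four knobs lie at about (282,274), (313,282), (347,282) and (377,264). Next I'll cast rays to get positions and enlarge the crop.

```bash
cat > h.py <<'E'
import cv2,numpy as np
from scipy.spatial.transform import Rotation as Rn
def T_of(s):
    T=np.eye(4);T[:3,:3]=Rn.from_euler('xyz',s['tool_rot'],degrees=True).as_matrix();T[:3,3]=s['eef_pos'];return T
def ray(c,p,z):
    M=c["cam_to_world"];p=cv2.undistortPoints(np.array(p,float).reshape(-1,1,2),c["intrinsics"],c["dist_coeffs"]).reshape(-1,2)
    d=np.c_[p,np.ones(len(p))]@M[:3,:3].T;o=M[:3,3]
    return o+d*((np.asarray(z)-o[2])/d[:,2])[:,None]
def proj(c,P):
    W=np.linalg.inv(c["cam_to_world"]);r=cv2.Rodrigues(W[:3,:3])[0]
    return cv2.projectPoints(np.array(P,float).reshape(-1,1,3),r,W[:3,3],c["intrinsics"],c["dist_coeffs"])[0].reshape(-1,2)
def wrist(manip):
    s=manip.get_state();c=manip.read_camera("wrist");c=dict(c);c["cam_to_world"]=T_of(s)@c["tool_from_camera"];return s,c
E
python3 - <<'E'
from h import *
c=dict(np.load("top0.npz"))
k=[(282,274),(313,282),(347,282),(377,264)]
P=ray(c,k,[.02]*4)
for p in P: print("knob",p.round(3),np.hypot(*p[:2]).round(3))
print(ray(c,[(295,225),(293,172),(231,263),(427,198),(447,272),(180,198)],[.13,.13,.012,.03,.01,.05]).round(3))
im=c["pixels"]
a=cv2.resize(im[150:300,220:400],None,fx=4.4,fy=4,interpolation=cv2.INTER_CUBIC)
a=cv2.resize(im[155:295,220:400],None,fx=4.2,fy=4.2,interpolation=cv2.INTER_CUBIC)
cv2.imwrite("pics/crop1.png",a)
E
```

```text
knob [0.38  0.054 0.02 ] 0.384
knob [ 0.358 -0.035  0.02 ] 0.36
knob [ 0.36  -0.133  0.02 ] 0.383
knob [ 0.412 -0.22   0.02 ] 0.467
[[ 0.508  0.016  0.13 ]
 [ 0.655  0.025  0.13 ]
 [ 0.409  0.204  0.012]
 [ 0.608 -0.368  0.03 ]
 [ 0.392 -0.428  0.01 ]
 [ 0.592  0.353  0.05 ]]
```

View pics/crop1.png

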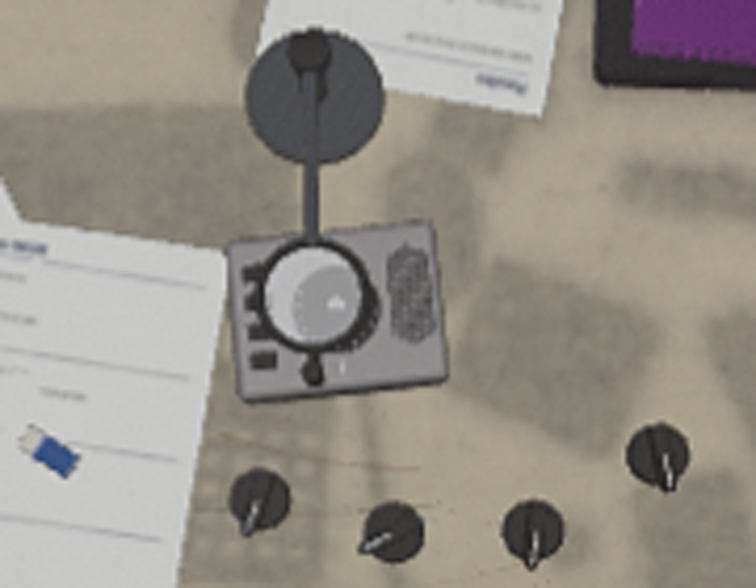

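The crop shows the arm running straight from the post over the radio, with the handle peg at crop (312,365). The four knobs are clear to see. The one at crop (658,455) is farthest from the base (0.467 m), and its pointer faces front, slightly toward -y. I'll swing the magnifier to +y, away from the knobs.

```bash
cat >> h.py <<'E'
def plan(s,tgt,yaw):
    """total shift in tool axes (units) if yaw kept, and turn units"""
    R=T_of(s)[:3,:3]; d=R.T@(np.array(tgt)-s['eef_pos'])/.03
    t=-(((yaw-s['tool_rot'][2])+180)%360-180)/10
    print("shift",d.round(2),"turn",round(t,2),"pos",s['eef_pos'].round(4),"rot",s['tool_rot'].round(2),"F",s['wrist_force'].round(2),"gap",round(s['finger_gap'],4),"t",s['t'])
E
python3 - <<'E'
from h import *
from cell import manip
c=dict(np.load("top0.npz"))
f=lambda x,y:(220+x/4.2-.4,155+y/4.2-.4)
# radio top corners: TL,TR,BR,BL
P=ray(c,[f(228,242),f(431,221),f(447,376),f(241,399)],[.055]*4)
print(P.round(4),P.mean(0)); e=(P[1]-P[0])+(P[2]-P[3]); print("yaw",np.degrees(np.arctan2(e[0],-e[1])))
e=(P[0]-P[3])+(P[1]-P[2]);print("yaw2",np.degrees(np.arctan2(e[1],e[0])))
print("peg",ray(c,[f(312,360)],[.172]),"lens",ray(c,[f(313,296)],[.13]))
K=ray(c,[f(658,455),f(671,484)],[.0185,.04]);print(K)
plan(manip.get_state(),[.445,-.05,.235],6)
E
```

```text
[[ 0.5539  0.0799  0.055 ]
 [ 0.5706 -0.0582  0.055 ]
 [ 0.4647 -0.0702  0.055 ]
 [ 0.447   0.0683  0.055 ]] [0.50904593 0.00495387 0.055     ]
yaw 7.079393959416892
yaw2 6.364625584306756
peg [[0.46224542 0.01717137 0.172     ]] lens [[0.50773118 0.01878848 0.13      ]]
[[ 0.41539126 -0.21788583  0.0185    ]
 [ 0.39460157 -0.22375793  0.04      ]]
shift [14.82 19.   -0.12] turn -1.94 pos [0.1446 0.6075 0.2303] rot [ 1.7989e+02 -1.0000e-02 -1.3400e+01] F [-0.23  0.74 -0.52] gap 0.0854 t 0.1
```

>>> jog_arm:
  steps: "0 0.78 1 0 -0.5; 0 0.78 1 0 -0.5; 0 0.78 1 0 -0.5; 0 0.78 1 0 -0.44; 0 0.78 1 0 0; 0 0.78 1 0 0; 0 0.78 1 0 0; 0 0.78 1 0 0"

```text
t: 1.1
eef_pos: [0.3351, 0.3633, 0.2269]
tool_rot: [179.5, 0.2, 6.9]
wrist_force: [1.4, 0.6, -0.2]
finger_gap: 0.0003
```

```bash
python3 - <<'E'
from h import *
from cell import manip
plan(manip.get_state(),[.452,-.05,.235],6)
E
```

```text
shift [ 2.21 14.15 -0.15] turn 0.09 pos [0.3351 0.3633 0.2269] rot [179.48   0.23   6.91] F [ 1.38  0.65 -0.21] gap 0.0003 t 1.1
```

>>> jog_arm:
  steps: "0 0.15 1 0 0; 0 0.15 1 0 0; 0 0.15 1 0 0; 0 0.15 1 0 0; 0 0.15 1 0 0; 0 0.15 1 0 0; 0 0.15 1 0 0; 0 0.15 1 0 0"

```text
t: 2.1
eef_pos: [0.3999, 0.1195, 0.2266]
tool_rot: [179.3, 0.5, 6.8]
wrist_force: [0.8, 0.8, -0.3]
finger_gap: -0.0004
```

>>> jog_arm:
  steps: "0 0.15 1 0 0; 0 0.15 1 0 0; 0 0.15 1 0 0; 0 0.15 1 0 0; 0 0.15 1 0 0; 0 0.15 1 0 0; 0 0.1 0.5 0 0; 0 0 0 0 0"

```text
t: 3.1
eef_pos: [0.4514, -0.0791, 0.2263]
tool_rot: [179.3, 0.8, 6.6]
wrist_force: [-0.6, 0.7, 0.5]
finger_gap: -0.0001
```

```bash
python3 - <<'E'
from h import *
from cell import manip
s,c=wrist(manip)
cv2.imwrite("pics/w1.png",c["pixels"]);np.savez("w1.npz",**c)
print(proj(c,[[.456,.017,.172],[.509,.005,.079],[.4155,-.218,.04]]).round(), c["cam_to_world"].round(3))
plan(s,[.452,-.05,.235],6)
E
```

```text
[[187. 198.]
 [238. 122.]
 [420. 217.]] [[ 0.114 -0.948 -0.298  0.527]
 [-0.993 -0.106 -0.045 -0.069]
 [ 0.011  0.301 -0.953  0.368]
 [ 0.     0.     0.     1.   ]]
shift [ 0.13 -0.96 -0.3 ] turn 0.06 pos [ 0.4514 -0.0791  0.2263] rot [179.32   0.84   6.57] F [-0.62  0.65  0.47] gap -0.0001 t 3.1
```

View pics/w1.png

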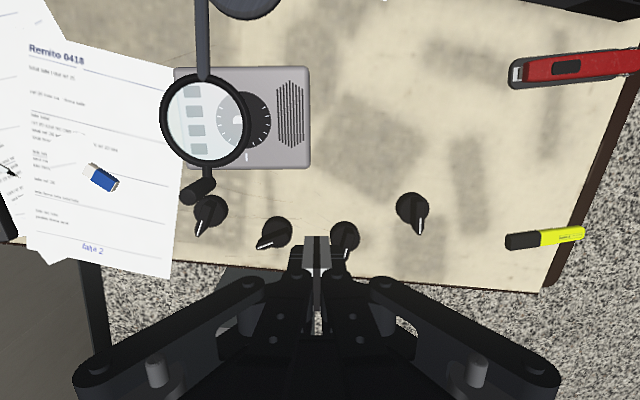

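The lens sits over the keys and dial, with the peg top at (190,192), close to the prediction. The closed fingertips are at (317,240) and the target knob at (412,208). I'll descend on the -y side of the peg and then push along the arc.

>>> jog_arm:
  steps: "0 0.1 -0.3 0.9 0; 0 0.1 -0.3 0.9 0; 0 0.1 -0.3 0.85 0; 0 0 -0.3 0 0; 0 0 -0.3 0 0; 0 0 0 0 0; 0 0 0 0 0; 0 0 0 0 0"

```text
t: 4.15
eef_pos: [0.455, -0.0289, 0.1481]
tool_rot: [179.4, 0.4, 6.9]
wrist_force: [0.2, 0.0, -0.5]
finger_gap: 0.0001
```

```bash
python3 - <<'E'
from h import *
from cell import manip
s=manip.get_state();h=np.array([.668,.024,0]);d=(h-s['eef_pos'])[:2];print("r",np.hypot(*d),"dir",np.degrees(np.arctan2(d[1],d[0])))
plan(s,[.456,-.03,.147],6)
E
```

```text
r 0.21949337344796946 dir 13.957098290828506
shift [0.03 0.04 0.04] turn 0.09 pos [ 0.455  -0.0289  0.1481] rot [179.37   0.38   6.88] F [ 0.16  0.04 -0.46] gap 0.0001 t 4.15
```

>>> jog_arm:
  steps: "0 0.1 -0.6 0 0; 0 0.07 -0.62 0 0.5; 0 0.04 -0.62 0 0.5; 0 0.04 -0.62 0 0.5; 0 0.04 -0.62 0 0.5; 0 0.04 -0.62 0 0.5; 0 0.04 -0.62 0 0.5; 0 0.04 -0.62 0 0.5"

```text
t: 5.15
eef_pos: [0.4804, 0.1124, 0.1463]
tool_rot: [178.7, 0.3, -29.7]
wrist_force: [-1.4, -0.9, 0.7]
finger_gap: 0.0001
```

```bash
python3 - <<'E'
from h import *
from cell import manip
s=manip.get_state();h=np.array([.668,.024,0]);d=(h-s['eef_pos'])[:2];print("r",np.hypot(*d),"dir",np.degrees(np.arctan2(d[1],d[0])))
plan(s,[.456,-.03,.147],6)
E
```

```text
r 0.20734318508179814 dir -25.226882337451805
shift [1.65 4.52 0.07] turn -3.57 pos [0.4804 0.1124 0.1463] rot [178.7    0.26 -29.73] F [-1.44 -0.92  0.71] gap 0.0001 t 5.15
```

>>> jog_arm:
  steps: "0 -0.1 -0.62 0 0.4; 0 -0.05 -0.62 0 0.4; 0 0 -0.62 0 0.4; 0 0.02 -0.62 0 0.5; 0 0.02 -0.62 0 0.5; 0 0.02 -0.4 0 0.3; 0 0 0 0 0; 0 0 0 0 0"

```text
t: 6.15
eef_pos: [0.5451, 0.1919, 0.1438]
tool_rot: [178.3, -0.4, -55.7]
wrist_force: [-0.1, 0.1, 0.3]
finger_gap: -0.0002
```

```bash
python3 - <<'E'
from h import *
from cell import manip
s=manip.get_state();h=np.array([.668,.024,0]);d=(h-s['eef_pos'])[:2];print("r",np.hypot(*d),"dir",np.degrees(np.arctan2(d[1],d[0])))
plan(s,[.405,-.21,.2],20)
c=manip.read_camera("top");np.savez("top1.npz",**c)
cv2.imwrite("pics/top1.png",cv2.resize(c["pixels"][150:290,200:400],None,fx=4,fy=4,interpolation=cv2.INTER_CUBIC))
E
```

```text
r 0.20806873177822968 dir -53.79034648573305
shift [ 8.46 11.45 -1.48] turn -7.57 pos [0.5451 0.1919 0.1438] rot [178.29  -0.36 -55.74] F [-0.12  0.13  0.28] gap -0.0002 t 6.15
```

View pics/top1.png

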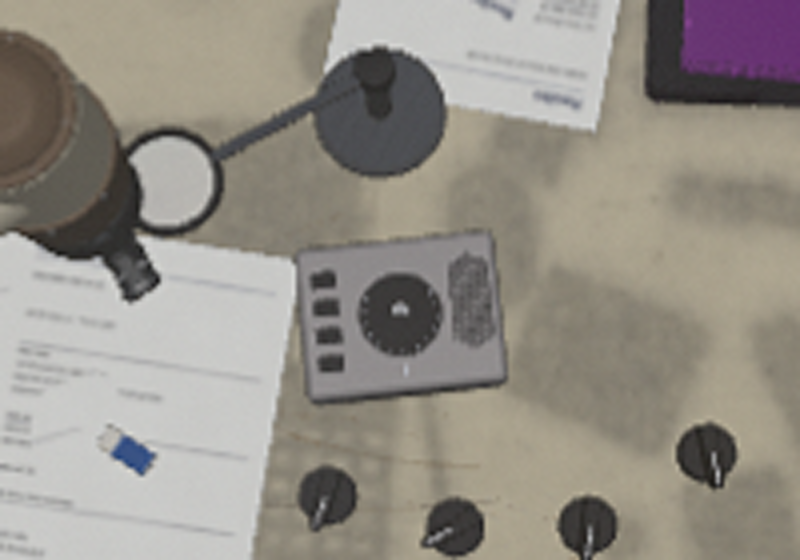

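The lens is now well clear of the radio, at crop (175,180), against the radio's left edge at 295–310. The dial and shaft show at (400,312). I'll lift off, turn and go to the knob.

>>> jog_arm:
  steps: "0 0 0.5 -0.5 0; 0 0 0.5 -1 -1; 0 0 0 -1 -1; 0.4 0 0 -0.5 -1; 0.4 0 0 0 -1; 0.4 0 0 0 -1; 0.4 0 0 0 -1; 0.4 0 0 0 -1"

```text
t: 7.2
eef_pos: [0.5186, 0.1731, 0.2395]
tool_rot: [179.2, 1.4, 16.7]
wrist_force: [0.0, -0.2, -0.2]
finger_gap: 0.0341
```

```bash
python3 - <<'E'
from h import *
from cell import manip
plan(manip.get_state(),[.40,-.215,.2],18)
E
```

```text
shift [-7.46 11.24  1.66] turn -0.13 pos [0.5186 0.1731 0.2395] rot [179.2    1.4   16.66] F [ 0.03 -0.16 -0.18] gap 0.0341 t 7.2
```

>>> jog_arm:
  steps: "0.4 -0.65 1 0 0; 0.4 -0.65 1 0 0; 0.4 -0.65 1 0 0; 0.4 -0.65 1 0 0; 0.4 -0.65 1 0 0; 0.4 -0.65 1 0 0; 0.4 -0.65 1 0 0; 0.4 -0.65 1 0 0"

```text
t: 8.2
eef_pos: [0.4332, -0.1101, 0.2479]
tool_rot: [179.2, 1.2, 17.2]
wrist_force: [1.1, 0.7, -0.0]
finger_gap: 0.0341
```

>>> jog_arm:
  steps: "0.4 -0.65 1 0.4 0; 0.4 -0.65 1 0.4 0; 0.4 -0.65 1 0.4 0; 0.4 -0.3 0.3 0 0; 0.4 0 0 0 0; 0.4 0 0 0 0; 0.4 0 0 0 0; 0.4 0 0 0 0"

```text
t: 9.2
eef_pos: [0.3947, -0.2287, 0.2168]
tool_rot: [179.0, 0.8, 17.2]
wrist_force: [-0.3, 0.7, -0.9]
finger_gap: 0.0341
```

```bash
python3 - <<'E'
from h import *
from cell import manip
s,c=wrist(manip)
np.savez("w2.npz",**c)
u,v=proj(c,[.4155,-.218,.03])[0]; print(u,v)
x0,y0=int(max(0,min(u-80,480))),int(max(0,min(v-70,260)))
cv2.imwrite("pics/w2.png",cv2.resize(c["pixels"][y0:y0+140,x0:x0+160],None,fx=4,fy=4,interpolation=cv2.INTER_CUBIC)); print(x0,y0)
plan(s,[.4155,-.218,.2],18)
E
```

```text
310.4920953573336 158.92181145750934
230 88
shift [ 0.78 -0.14  0.55] turn -0.08 pos [ 0.3947 -0.2287  0.2168] rot [179.04   0.75  17.24] F [-0.34  0.69 -0.88] gap 0.0341 t 9.2
```

View pics/w2.png

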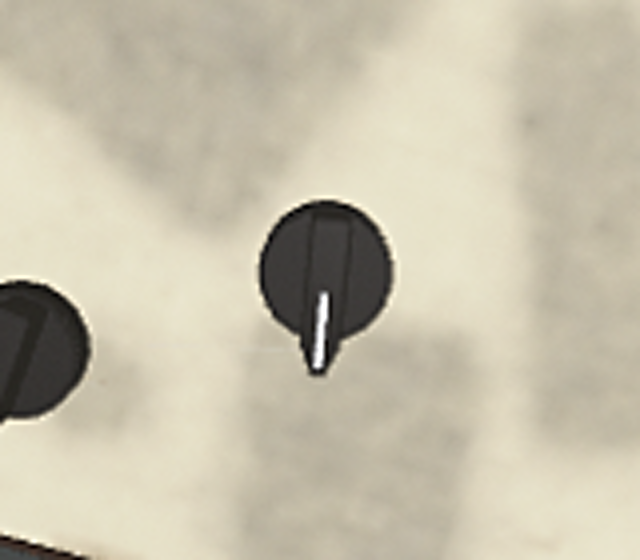

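The knob shows clearly: skirt centre at about crop (326,270), bar back end (334,216), pointer tip (318,372).

```bash
cat > k.py <<'E'
from h import *
from cell import manip
c=dict(np.load("w2.npz"))
f=lambda x,y:(230+x/4-.4,88+y/4-.4)
B,Tp,S,w1,w2=ray(c,[f(333,216),f(318,374),f(326,270),f(325,295),f(318.5,365)],[.04,.04,.0185,.04,.04])
print("len",np.linalg.norm(B-Tp),"ctr",(B+(Tp-B)*18/45).round(4),"skirt",S.round(4))
a=B-Tp;b=w1-w2;print("yaw",np.degrees(np.arctan2(a[1],a[0])),np.degrees(np.arctan2(b[1],b[0])))
E
python3 k.py
```

```text
len 0.04614329721326424 ctr [ 0.4186 -0.2181  0.04  ] skirt [ 0.4184 -0.2178  0.0185]
yaw 11.529472246739084 11.637107422874298
```

```bash
python3 - <<'E'
from h import *
from cell import manip
plan(manip.get_state(),[.4185,-.218,.055],11.6)
E
```

```text
shift [ 0.93 -0.2   5.38] turn 0.56 pos [ 0.3947 -0.2288  0.2168] rot [179.03   0.75  17.24] F [-0.24 -0.68  0.46] gap 0.0341 t 9.25
```

>>> jog_arm:
  steps: "0.4 0 0 0 0.56; 0.4 0.45 -0.15 0.5 0; 0.4 0.45 -0.15 1 0; 0.4 0 0 1 0; 0.4 0 0 1 0; 0.4 0 0 1 0; 0.4 0 0 0.5 0; 0.4 0 0 0 0"

```text
t: 10.25
eef_pos: [0.4228, -0.213, 0.0564]
tool_rot: [179.0, 0.8, 12.4]
wrist_force: [0.7, -0.3, 0.3]
finger_gap: 0.0344
```

```bash
python3 - <<'E'
from h import *
from cell import manip
plan(manip.get_state(),[.4185,-.218,.021],11.6)
E
```

```text
shift [-0.16  0.11  1.18] turn 0.08 pos [ 0.4228 -0.213   0.0564] rot [179.04   0.78  12.38] F [ 0.66 -0.27  0.31] gap 0.0344 t 10.25
```

>>> jog_arm:
  steps: "0.4 -0.15 0.1 0.3 0.08; 0.4 0 0 0.4 0; 0.4 0 0 0.3 0; 0.4 0 0 0.05 0; 0.4 0 0 0 0; 0.4 0 0 0 0; 0.4 0 0 0 0; 0.4 0 0 0 0"

```text
t: 11.25
eef_pos: [0.4206, -0.2177, 0.0245]
tool_rot: [178.9, 0.5, 11.6]
wrist_force: [0.8, 0.4, -0.3]
finger_gap: 0.0343
```

```bash
python3 - <<'E'
from h import *
from cell import manip
plan(manip.get_state(),[.4185,-.218,.021],11.6)
E
```

```text
shift [-0.07 -0.01  0.12] turn 0.0 pos [ 0.4206 -0.2177  0.0245] rot [178.93   0.51  11.64] F [ 0.79  0.39 -0.26] gap 0.0343 t 11.25
```

>>> jog_arm:
  steps: "0.4 -0.07 0 0.09 0; 0.4 0 0 0 0; 0 0 0 0 0; 0 0 0 0 0; 0 0 0 0 0; 0 0 0 0 0; 0 0 0 0 0; 0 0 0 0 0"
  force: 70

```text
t: 12.25
eef_pos: [0.4184, -0.2181, 0.0221]
tool_rot: [178.9, 0.5, 11.7]
wrist_force: [-0.0, -0.3, 0.9]
finger_gap: 0.0104
```

```bash
python3 - <<'E'
from h import *
from cell import manip
plan(manip.get_state(),[.4185,-.218,.15],6.7)
E
```

```text
shift [-0.03  0.08 -4.26] turn 0.5 pos [ 0.4184 -0.2181  0.0221] rot [178.93   0.49  11.65] F [-0.01 -0.26  0.94] gap 0.0104 t 12.25
```

>>> jog_arm:
  steps: "0 0 0 -0.5 0; 0 0 0 -1 0; 0 0 0 -1 0; 0 0 0 -1 0.25; 0 0 0 -0.8 0.25; 0 0.1 -1 0 0; 0 0.1 -1 0 0; 0 0.1 -1 0 0"

```text
t: 13.25
eef_pos: [0.4171, -0.124, 0.1515]
tool_rot: [179.0, 0.5, 6.2]
wrist_force: [-0.0, -0.4, -1.5]
finger_gap: 0.0102
```

```bash
python3 - <<'E'
from h import *
from cell import manip
plan(manip.get_state(),[.465,-.04,.155],6.7)
E
```

```text
shift [ 1.89 -2.61 -0.18] turn -0.05 pos [ 0.4171 -0.124   0.1515] rot [178.98   0.48   6.15] F [-0.03 -0.39 -1.48] gap 0.0102 t 13.25
```

>>> jog_arm:
  steps: "0 0.63 -0.87 -0.06 0; 0 0.63 -0.87 -0.06 0; 0 0.63 -0.87 -0.06 0; 0 0 0 0 0; 0 0 0 0 0; 0 0 0 0 0; 0 0 0 0 0; 0 0 0 0 0"

```text
t: 14.25
eef_pos: [0.4633, -0.0377, 0.1535]
tool_rot: [179.0, 0.6, 6.1]
wrist_force: [-0.1, 1.2, -0.1]
finger_gap: 0.01
```

```bash
python3 - <<'E'
from h import *
from cell import manip
s,c=wrist(manip)
np.savez("w3.npz",**c)
u,v=proj(c,[.509,.005,.079])[0]; print(u,v)
cv2.imwrite("pics/w3.png",cv2.resize(c["pixels"][0:300,100:500],None,fx=2,fy=2,interpolation=cv2.INTER_CUBIC))
plan(s,[.509,.005,.15],6.7)
E
```

```text
266.492918673364 147.61343630794738
shift [ 1.67 -1.25  0.08] turn -0.06 pos [ 0.4633 -0.0377  0.1535] rot [179.03   0.65   6.12] F [-0.06  1.19 -0.1 ] gap 0.01 t 14.25
```

View pics/w3.png

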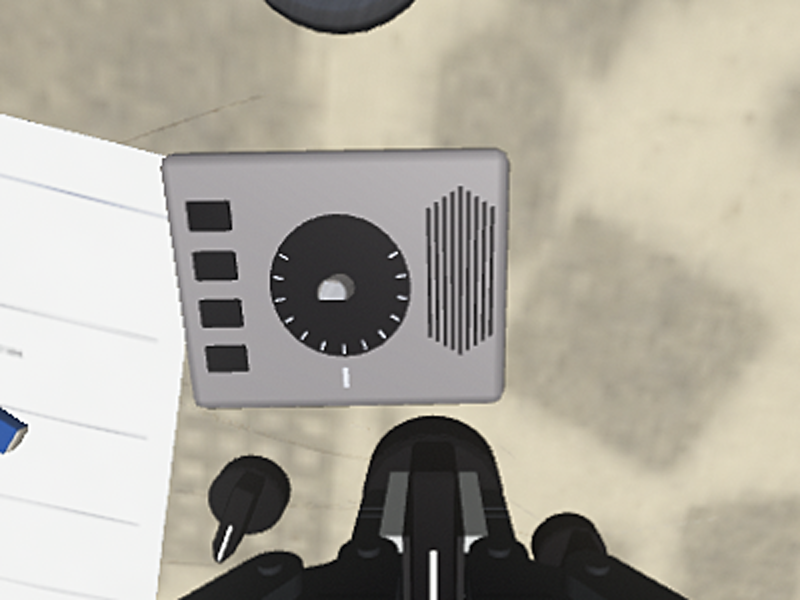

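The knob is held by its bar at crop (433,500), and the shaft's D top is at about (333,287) on the dial. The flat faces front, and the front mark is at (346,377).

```bash
python3 - <<'E'
from h import *
from cell import manip
c=dict(np.load("w3.npz")); im=c["pixels"]; s=manip.get_state()
g=im.min(axis=2); sub=g[128:158,250:285]
print(sub[4:26,5:30])
f=lambda x,y:(100+x/2-.25,y/2-.25)
# dial ellipse from dark mask
m=((im.max(axis=2)<75).astype(np.uint8)); m[:, :220]=0;m[190:]=0;m[:, 312:]=0
m=cv2.morphologyEx(m,cv2.MORPH_CLOSE,np.ones((9,9)))
cs=max(cv2.findContours(m,0,1)[0],key=cv2.contourArea);e=cv2.fitEllipse(cv2.convexHull(cs));print(e)
print("dial axis",ray(c,[e[0]],[.0555]).round(4))
print("mark",ray(c,[f(346.5,377)],[.055]).round(4))
Q=ray(c,[f(167,155),f(508,150),f(504,402),f(197,405)],[.053]*4);q=Q[1]-Q[0]+Q[2]-Q[3];print("yaw",np.degrees(np.arctan2(q[0],-q[1])),Q.mean(0))
R=T_of(s);tip=R@np.array([0,0,.0221,1]);print("knob under",tip[:3])
loc=lambda x,y,z:(R@np.array([x,y,.0221-z,1]))[:3]
print("proj bar back",proj(c,[loc(.018,0,.04),loc(-.01,0,.04),loc(.021,0,.0185)])*2-[200,0]+.5)
E
```

```text
[[ 47  46  46  46  47  47  46  46  46  47  44  48  47  48  46  48  49  47
   48  50  47  49  47  48  49]
 [ 46  46  46  46  45  45  44  47  47  47  46  46  47  47  47  47  47  48
   48  47  48  47  48  47  49]
 [ 46  45  47  46  46  45  46  45  47  46  48  48  48  47  46  46  46  47
   48  47  47  49  49  48  49]
 [ 45  45  47  45  46  47  45  46  45  45  47  45  44  44  46  44  44  46
   46  47  49  48  47  48  48]
 [ 43  45  46  47  46  47  47  45  46  43  43  44  44  47  47  48  46  47
   44  45  45  47  49  47  48]
 [ 45  45  45  45  45  45  46  44  42  43  47  63  74  99  99 100  97  81
   57  45  45  45  46  47  48]
 [ 45  45  44  45  46  45  44  40  40  48  75  97  93  96  96  97  97  99
   94  66  44  43  46  47  45]
 [ 44  44  46  44  43  42  40  52  73 104 104 104 103  95  93  92  93  95
   93  92  66  45  45  47  48]
 [ 44  46  47  44  40  40  81 149 142 147 152 152 146 131 119  90  91  89
   91  93  91  66  42  46  46]
 [ 45  45  45  42  41  72 140 208 208 191 189 189 175 171 171 131  85  85
   89  92  94  85  42  46  48]
 [ 45  46  42  40  61 132 178 195 190 192 198 200 
[... 885 characters left out ...]
  47  45]
 [ 43  44  45  42  41  39  38  38  38  40  39  39  40  41  40  40  42  42
   43  44  45  46  44  44  47]
 [ 42  44  43  45  44  44  44  45  44  44  44  45  42  45  44  45  44  43
   43  45  45  46  46  45  46]
 [ 44  44  43  43  44  44  43  45  43  43  43  43  45  45  44  46  44  43
   46  46  46  43  45  46  46]]
((269.5399475097656, 142.11195373535156), (68.18494415283203, 71.6618881225586), 141.05313110351562)
dial axis [[0.5107 0.0062 0.0555]]
mark [[0.4703 0.0008 0.055 ]]
yaw 6.6244953956507535 [0.5102219  0.00440357 0.053     ]
knob under [ 0.46305137 -0.0380349   0.13142315]
proj bar back [[434.06694482 471.86866401]
 [434.03293641 570.99233347]
 [434.02315748 430.33072076]]
```

```bash
python3 - <<'E'
from h import *
from cell import manip
c=dict(np.load("w3.npz"));print(ray(c,[(265.7,146.6)],[.079]))
plan(manip.get_state(),[.5101,.0057,.115],6.7)
E
```

```text
[[0.50971116 0.00564944 0.079     ]]
shift [ 1.72 -1.29  1.24] turn -0.06 pos [ 0.4633 -0.0376  0.1535] rot [179.03   0.65   6.12] F [ 0.23 -0.43 -0.55] gap 0.0098 t 14.3
```

>>> jog_arm:
  steps: "0 0.5 -0.4 0 -0.06; 0 0.6 -0.45 0 0; 0 0.6 -0.45 0.2 0; 0 0 0 0.5 0; 0 0 0 0.5 0; 0 0 0 0 0; 0 0 0 0 0; 0 0 0 0 0"
  force: 90

```text
t: 15.3
eef_pos: [0.5133, 0.0108, 0.1126]
tool_rot: [179.0, 0.8, 6.8]
wrist_force: [-0.2, -0.5, -1.0]
finger_gap: 0.0096
```

```bash
python3 - <<'E'
from h import *
from cell import manip
plan(manip.get_state(),[.5099,.0057,.106],6.7)
E
```

```text
shift [-0.13  0.15  0.22] turn 0.01 pos [0.5133 0.0108 0.1126] rot [179.01   0.78   6.82] F [-0.16 -0.55 -0.95] gap 0.0096 t 15.3
```

>>> jog_arm:
  steps: "0 -0.13 0.15 0.1 0; 0 0 0 0 0; 0 0 0 0 0; 0 0 0 0 0; 0 0 0 0 0; 0 0 0 0 0; 0 0 0 0 0; 0 0 0 0 0"

```text
t: 16.3
eef_pos: [0.5101, 0.0054, 0.1108]
tool_rot: [179.0, 0.6, 6.8]
wrist_force: [-0.5, 1.2, -1.4]
finger_gap: 0.0097
```

```bash
python3 - <<'E'
from h import *
from cell import manip
s,c=wrist(manip)
plan(s,[.5099,.0057,.106],6.7)
R=T_of(s);loc=lambda x,y,z:(R@np.array([x,y,.0221-z,1]))[:3]
print(proj(c,[loc(.018,0,.04),loc(.021,0,0),[.5099,.0057,.079]])*2-[200,0]+.5)
cv2.imwrite("pics/w4.png",cv2.resize(c["pixels"][100:300,200:440],None,fx=3,fy=3,interpolation=cv2.INTER_CUBIC))
E
```

```text
shift [-0.01 -0.01  0.16] turn 0.01 pos [0.5101 0.0054 0.1108] rot [179.04   0.63   6.8 ] F [-0.46  1.16 -1.43] gap 0.0097 t 16.3
[[434.13222597 471.87548389]
 [434.04062757 410.09781184]
 [431.39015391 459.79060975]]
```

View pics/w4.png

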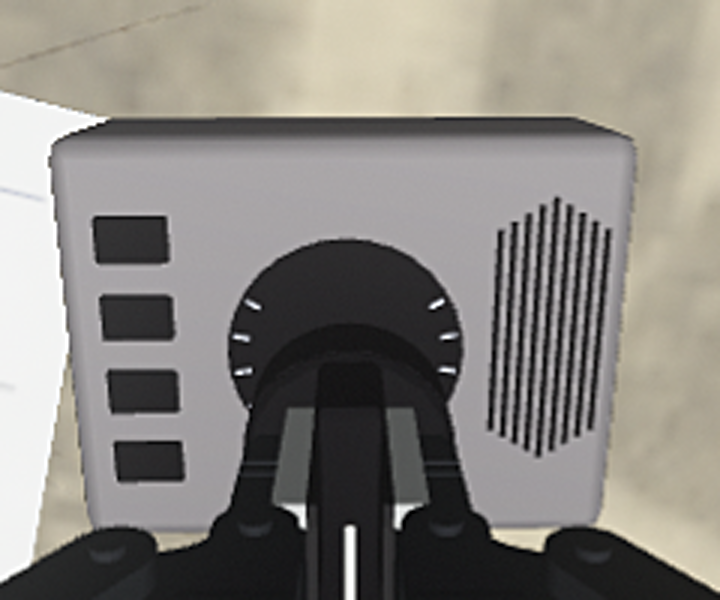

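The held knob is centred on the dial (knob axis at column 349, dial centre at 346) and square to the radio. I'll shift it about 1 mm toward +x and descend slowly.

>>> jog_arm:
  steps: "0 0.03 0 0.15 0; 0 0 0 0.1 0; 0 0 0 0.1 0; 0 0 0 0.1 0; 0 0 0 0.1 0; 0 0 0 0 0; 0 0 0 0 0; 0 0 0 0 0"

```text
t: 17.35
eef_pos: [0.5109, 0.0052, 0.0928]
tool_rot: [179.0, 0.7, 6.8]
wrist_force: [0.4, 0.0, -0.5]
finger_gap: 0.0099
```

```bash
python3 - <<'E'
from h import *
from cell import manip
plan(manip.get_state(),[.511,.0057,.085],6.7)
E
```

```text
shift [ 0.01 -0.02  0.26] turn 0.01 pos [0.5109 0.0052 0.0928] rot [179.03   0.66   6.8 ] F [ 0.38  0.01 -0.49] gap 0.0099 t 17.35
```

It's 8 mm below the shaft top with no force, so the knob is on the shaft. I'll press on.

>>> jog_arm:
  steps: "0 0 0 0.1 0; 0 0 0 0.1 0; 0 0 0 0.1 0; 0 0 0 0.1 0; 0 0 0 0.1 0; 0 0 0 0.1 0; 0 0 0 0.1 0; 0 0 0 0.1 0"
  force: 110

```text
t: 18.35
eef_pos: [0.5114, 0.005, 0.0786]
tool_rot: [178.9, 0.6, 7.1]
wrist_force: [-8.5, 3.0, 22.1]
finger_gap: 0.0094
```

```bash
python3 - <<'E'
from h import *
from cell import manip
plan(manip.get_state(),[.511,.0057,.079],6.7)
E
```

```text
shift [-0.01 -0.02 -0.02] turn 0.04 pos [0.5114 0.005  0.0786] rot [178.86   0.55   7.1 ] F [-8.49  3.04 22.11] gap 0.0094 t 18.35
```

>>> jog_arm:
  steps: "0 -0.03 0 0.1 0; 0 -0.02 0 0.1 0; 0 -0.01 0 0.1 0; 0 0 0 0.1 0; 0 0 0 0.1 0; 0 0 0 0.1 0; 0 0 0 0.1 0; 0 0 0 0.1 0"

```text
t: 19.35
eef_pos: [0.5113, 0.0051, 0.0786]
tool_rot: [178.5, 0.0, 7.7]
wrist_force: [-9.0, 3.0, 22.3]
finger_gap: 0.0092
```

```bash
python3 - <<'E'
from h import *
from cell import manip
s,c=wrist(manip)
plan(s,[.511,.0057,.079],6.7)
d=manip.read_camera("scene")
u,v=proj(d,[.51,.005,.07])[0].astype(int)
a=cv2.resize(c["pixels"][100:300,200:440],None,fx=1.66,fy=1.66,interpolation=cv2.INTER_CUBIC)
b=cv2.resize(d["pixels"][v-42:v+41,u-50:u+50],(400,332),interpolation=cv2.INTER_CUBIC)
cv2.imwrite("pics/w5.png",np.hstack([a[:332],b]))
t=manip.read_camera("top");cv2.imwrite("pics/top2.png",cv2.resize(t["pixels"][150:290,160:480],None,fx=2.5,fy=2.5,interpolation=cv2.INTER_CUBIC))
plan(manip.get_state(),[.511,.0057,.079],6.7)
E
```

```text
shift [-0.01 -0.02 -0.01] turn 0.1 pos [0.5113 0.0051 0.0786] rot [1.7852e+02 5.0000e-02 7.7100e+00] F [-8.96  3.02 22.3 ] gap 0.0092 t 19.35
shift [-0.01 -0.02 -0.01] turn 0.1 pos [0.5113 0.0051 0.0786] rot [1.7852e+02 5.0000e-02 7.7200e+00] F [-8.21  2.47 21.83] gap 0.0092 t 19.5
```

View pics/w5.png

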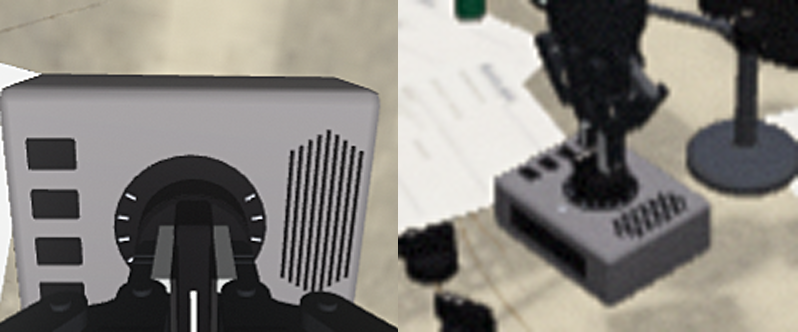

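View pics/top2.png

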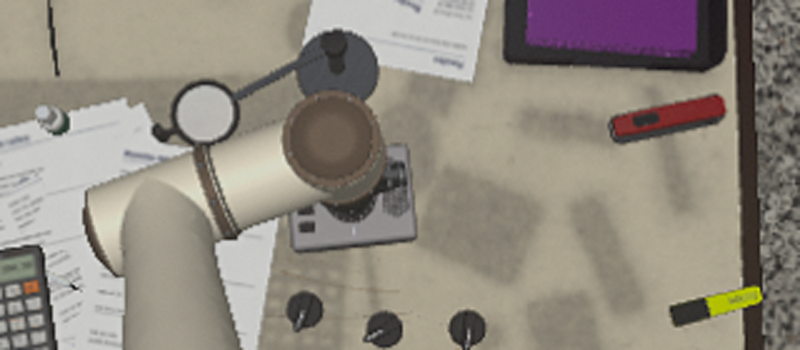

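The wrist view shows the skirt seated on the dial, with its edge at the same image place as before pressing, so the knob hasn't slipped in the grip. The top view shows the lens at (205,112), well clear of the radio, and the stapler, highlighter and bottle in place. The force holds steady at about 22 N at the stop.

```bash
python3 - <<'E'
from cell import manip
print(manip.finish_job())
E
```

```text
the job is handed in; nothing more can be done
None
```

I swung the magnifier aside to the radio's +y side. I then took the farthest knob, turned it to the radio's yaw, pushed it onto the D-shaft and handed the job in at 19.5 s while still holding it pressed in. The hand-in returned no verdict.

- **Press:** the steady downward push was about 22 N, against 8.4 N needed. The fingertips stopped at 78.6 mm, where 79.1 mm was expected for fully home and fully in. The wrist picture showed no slip of the knob in the grip.
- **Alignment:** the tool's yaw was 7.7° and the radio's about 6.7°, well within the 0.15 rad (8.6°) allowance. The yaw drifted about 1° while pressing.
- **Magnifier and bystanders:** the last top view shows the lens well clear of the radio, and the stapler, highlighter and bottle where they were. The eraser was hidden by the arm in that picture; it was in place in the earlier ones, and the tool never went down near it.
- **Disagreements:** a side force of about 9 N remained on the tool after I tried to relieve it. The cameras disagreed by 1–2 mm on the knob and shaft positions. The finger gap read 9–10 mm on the 12 mm bar.

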